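# Snap a slide carrier shut and hold it against the stage fence for clamping

## Robot

A 7-joint arm with a two-finger parallel gripper is mounted at the origin on the work surface. World frame = base frame: x ahead of the robot, y to its left, z up, the work surface at z = 0. Lengths are in m, angles in rad, forces in N, time in s.
With the tool pointing down it reaches from about 0.35 to 0.9 m from the base axis. Payload 8.1 kg.
Tool frame: the origin (TCP) lies at the very end of the fingers, on their centre line; the grasp point (between the pads) lies 19 mm behind it; z points along the fingers, x is the direction in which the jaws open and shut, and the axes are right-handed (so a half turn about z gives the same grasp; the last joint's range is limited). The gripper opens to 92 mm and grips with 3 to 60 N. Pads are 19 mm wide; open, the fingers measure 130 mm over their backs; the gripper's body (75 mm by 190 mm) begins 47 mm behind the grasp point.
Start: joints at [1.014, 0.434, 0.025, 1.573, -0.012, 1.134, -0.075], TCP at [0.274, -0.562, 0.227] pointing down, gripper open.
Joint ranges: [-2.62, 2.62], [-0.44, 2.09], [-1.27, 1.32], [0.08, 2.57], [-1.32, 4.46], [0.12, 2], [-2.74, 2.74]. Speed limits (rad/s): [2.22, 2.22, 3.01, 3.01, 3.14, 3.14, 3.14].

## Interface

Orientations are given as a unit quaternion [x, y, z, w].
In Python, from cell import manip gives the robot as it stands.
- The arm moves only by the shell command python3 -m creep 'ROWS'. ROWS is JSON, a list of rows, each an object with "claw": the gripper command: -1 is shut, 1 is fully open, values between are in proportion; "dp": the shift along the world's x, y, z in m, a list of three; "roll": the turn about the world's z in rad. A call has 1 to 5 rows; each row shifts and turns the pose as measured when the row begins; what a row does not reach is not made up. A row lasts 1/8 s, in which the tool goes at most 62.5 mm and 10.7 degrees, less where a joint would pass 70% of its speed; a pose out of reach is approached as far as the arm can. A call with a gripper value outside its range is refused whole. The fingers move at their own pace and stop on an object; the grip force is fixed at half the most. Time passes only in rows, so rows that do not move let the fingers close. It gives the time, the measured TCP pose, the force and the opening at its end, in the units of the state.
- manip.get_obs(): the state, without advancing time (a new reading comes with each control period).
- manip.snapshot(name): name is "side" or "top" or "wrist"; returns (picture, depth): 400x640x3 uint8, red, green, blue; 400x640 float32, m along the optical axis (not along the pixel's ray), 0 where there is no reading.
- manip.camera_model(name): a dict with "camera_matrix" (3x3 intrinsics, pixels), "dist_coeffs" ([k1, k2, p1, p2, k3] as OpenCV has them; the pictures are not rectified), "R" (3x3) and "t" (3): a world point X has camera coordinates R X + t. Camera axes: x right, y down, z forward; pixel columns grow to the right and rows downward; lengths in m; the calibration is good to about 2 mm. A picture is of the moment at which its call begins: read the wrist's pose just before it. camera_model takes no time and is no camera call; for the wrist camera it gives the pose at the moment of the call.
- manip.hand_in(): hands the job in, once; it reports no verdict.
The state is a dict: "time": time; "q": joint angles; "qvel": joint speeds; "tau": joint torques, N m; "position": TCP position; "tool_rot": TCP orientation; "wrist_force": force on the tool from outside, world axes, zero at the start; "ft_torque": the same for the moment, N m; "finger_gap": finger opening in m.
Only numpy, scipy, OpenCV 4.12 (cv2) and the standard library are available. Lean on these libraries where they do the work, as an engineer would, in place of code of your own. Each camera call takes 0.05 s, during which the arm holds its last target. There are 200 camera calls.

## Task

Press the hinged frame of the blue slide carrier fully down until its clips snap and it stays shut by itself, then slide the carrier along the stage, without lifting or tipping it, flat and square against the bright aluminium fence and centred between the two clamp posts. Keep it pressed against the fence with a steady push of about 10 newtons so that I can tighten the clamps, and finish while you are still holding it there. Do not ram it, and leave the other things on the bench where they are.

Things in the scene. Friction and masses are not known exactly. Their poses are not given: they have to be found in the camera images.
- stage: Scanning stage standing on the bench, fixed but found in varying places and yaw: dark base 280 x 360 mm, grey top plate 290 (x) x 300 (y) mm whose flat upper face is 44 mm above the bench. Origin under its centre on the bench; its +x points from the open side (towards the robot) to the fence side, +y left, z up.
- fence: Bright aluminium fence bar on the stage's top plate, 14 mm thick, 150 mm long (along the stage's y), 16 mm high, fixed to the stage, axes parallel to the stage's. Origin: middle of its contact face, at the height of the plate's upper face; the face looks to the stage's -x and stands 105 mm to +x of the stage's centre.
- clamp_l: Clamp post fixed on the stage's top plate: steel post 16 mm across, black swing arm turned outwards, brass thumbscrew on top, 35 mm high in all. Origin: foot of the post, 35 mm before the fence's contact face, 82 mm to the left (+y) of its middle. A centred carrier has 10 mm room to each post.
- clamp_r: Clamp post fixed on the stage's top plate: steel post 16 mm across, black swing arm turned outwards, brass thumbscrew on top, 35 mm high in all. Origin: foot of the post, 35 mm before the fence's contact face, 82 mm to the right (-y) of its middle. A centred carrier has 10 mm room to each post.
- carrier: Blue four-slide carrier, loose on the stage: 85.5 (x) x 127.8 (y) x 14 mm, 0.3 to 0.47 kg, with glide pads (friction 0.2). Origin: centre of its underside; +x to the fence, z up. Its flat +x face, 42.75 mm from the origin, goes against the fence. Mid -x side, on a low root: upright orange grip fin, 10 mm wide (y), 26 mm high, from x = -62 to -90 mm: gripped from above across y, or pushed.
- fin (a point): Top middle of the carrier's orange grip fin (76 mm to -x of the carrier's origin, 26 mm above its underside); axes as the carrier's.
- cover (a joint): Angle of the carrier's pale retaining frame (78 x 114 mm, 4 mm bars), rad: 0 shut, starts 0.5 to 1.1 open. Hinge line along the carrier's y at x = +36, z = 16.5 mm; the free edge towards -x rises as the angle grows. Stiff hinge: stays where left. At about 0.1 rad its tongues meet spring clips; pressed down at the free edge with some 5 to 8 N they pass under; press on to 0, where they hold it.
- cover_edge (a point): Middle of the 12 mm wide free-edge bar of the frame, on its upper face, 73 mm from the hinge line; it moves with the frame. When shut it is 18.5 mm above the carrier's underside, at x = -37 mm in the carrier's frame.
- wellplate: White 96-well plate, 128 x 86 x 14 mm, loose bystander. Origin under its centre.
- oil: Small amber immersion-oil bottle, 28 mm across, 62 mm high, loose bystander. Origin under its centre.
- jar: Amber specimen jar with white cap, 52 mm across, 70 mm high, loose bystander. Origin under its centre.
- dish: Closed clear Petri dish, 92 mm across, 16 mm high, loose bystander. Origin under its centre.
- mailer: Green slide mailer box with pale lid, 85 x 36 x 28 mm, loose bystander. Origin under its centre.
- driver: Yellow-handled screwdriver, 170 mm long, loose bystander lying on the bench.

How it is judged:
On the way, in this order (a step that is already met when the one before it is completed fails the run):
1. the frame has snapped shut and stays shut with the hand off (value of joint cover below 0.03 rad and contact force between each of the fingers, the arm and carrier below 0.2 N), for 0.2 s.
2. the carrier is pressed steadily against the fence, square and centred (contact force between carrier and fence between 5 and 15 N and angle between the x axis of carrier and the x axis of fence, either way round below 0.03 rad and y of carrier in the frame of fence between -0.007 and 0.007 m and value of joint cover below 0.03 rad), for 1 s.
At the end, for the whole second after the job is handed in: The frame is shut (under 0.03 rad); the carrier lies flat on the stage (within 3 mm, tilt under 0.04 rad), its far face on the fence, square within 0.03 rad and centred within 7 mm; the robot is holding or pushing the carrier and keeps it on the fence at rest with 5 to 15 N through the last second (all of step 2 and contact force between any of the fingers, the arm and carrier above 4 N and x of carrier in the frame of fence between -0.047 and -0.04 m and z of carrier in the frame of fence between -0.003 and 0.003 m and angle between carrier's own z axis and vertical below 0.04 rad and linear speed of carrier below 0.01 m/s); the arm keeps its last pose, push and grip.
It fails at once if the carrier is rammed into the fence (over 30 N) (contact force between carrier and fence above 30 N).
It fails at once if the carrier is lifted off the stage (over 12 mm) or tipped (over 0.15 rad) (z of carrier in the frame of stage above 0.056 m or angle between carrier's own z axis and vertical above 0.15 rad).
It fails at once if a bystander is disturbed (moved over 20 mm) (distance of any of wellplate, oil, jar, dish, mailer, driver from where it was at the start of the episode above 0.02 m).
It also fails if it takes over 67 s, if anything falls off the work surface, if the arm or the gripper's body presses on something with over 40 N, if the wrist force passes 120 N, or if a joint passes its speed limit or range.

## Working session

There is one attempt and no reset: what is moved stays moved. The work goes in short steps, Python scripts to look and compute and a shell command to move; the robot and the scene stay as the last step left them, time stands still between calls to the robot, and variables do not carry over. Pictures are saved under pics/ and viewed, about 8 in all and at most 12, crops included, and the job is handed in when it is done.

```bash
mkdir -p pics; cat > h.py <<'E'
import numpy as np,cv2
from cell import manip
def cloud(name):
    im,d=manip.snapshot(name); m=manip.camera_model(name)
    K=np.array(m["camera_matrix"]);D=np.array(m["dist_coeffs"]);R=np.array(m["R"]);t=np.array(m["t"])
    h,w=d.shape;u,v=np.meshgrid(np.arange(w),np.arange(h))
    p=cv2.undistortPoints(np.stack([u,v],-1).reshape(-1,1,2).astype(np.float64),K,D).reshape(h,w,2)
    P=np.dstack([p[...,0]*d,p[...,1]*d,d]); X=(P-t)@R
    X[d==0]=np.nan
    return im,d,X
def save(n,im): cv2.imwrite('pics/'+n,im[...,::-1])
E
python3 - <<'E'
from h import *
for n in("top","side"):
    im,d,X=cloud(n);save(n+'0.png',im);np.savez(n+'0.npz',im=im,X=X);print(n,(d>0).mean())
o=manip.get_obs();print(o)
E
```

```text
top 0.99598828125
side 0.995984375
{'time': 0.1, 'q': array([ 1.01441315,  0.43513779,  0.02499303,  1.57402187, -0.01157603,
        1.13403084, -0.07511099]), 'qvel': array([ 0.00115629, -0.00160819, -0.00061399, -0.00187193, -0.00022889,
       -0.00133299,  0.00034999]), 'tau': array([ 2.93439101e-03, -6.69130039e+01,  9.88124125e-01, -3.15147650e+01,
       -6.04390190e-02,  3.74030974e-02,  3.64143216e-05]), 'position': array([ 0.27370428, -0.56134943,  0.22602724]), 'tool_rot': array([ 8.48023901e-01, -5.29957485e-01, -6.55180347e-04, -3.14382263e-04]), 'wrist_force': array([-0.72657758, -0.71848569, -0.85135621]), 'ft_torque': array([ 0.04574953,  0.00071826, -0.05127641]), 'finger_gap': 0.09223741063049097}
```

View pics/top0.png

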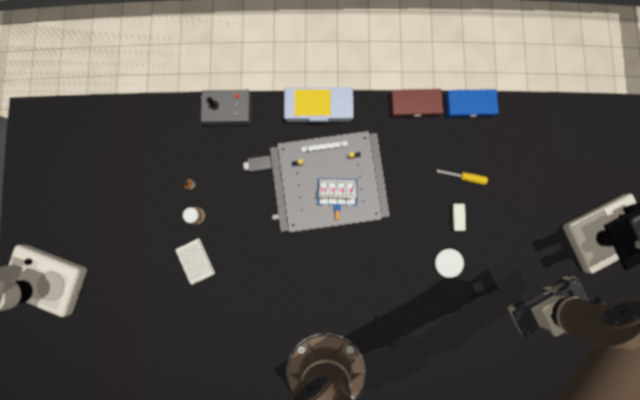

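View pics/side0.png

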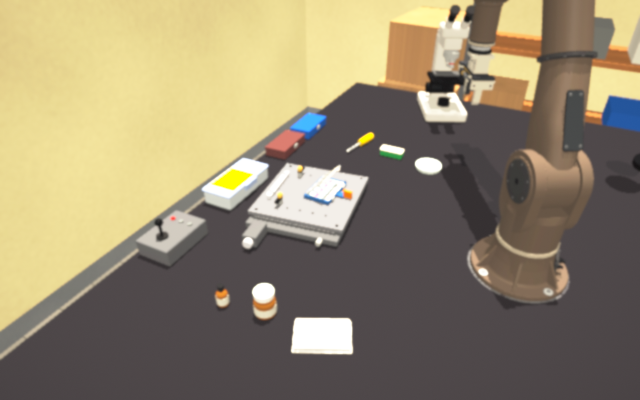

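The top view shows the stage around (330,182), the fence at (325,146), the brass screws at (299,162) and (351,155), the carrier at (338,192) and the orange fin at (337,215). The side view shows the cover open.

```bash
python3 - <<'E'
from h import *
f=np.load('top0.npz');im,X=f['im'],f['X'];hsv=cv2.cvtColor(im,cv2.COLOR_RGB2HSV);H,S,V=[hsv[...,i].astype(int) for i in range(3)]
vv,uu=np.mgrid[:400,:640];roi=(uu>265)&(uu<395)&(vv>125)&(vv<240)
print(X[182,290],X[215,337],X[192,338],X[146,325])
def rep(n,m):
    P=X[m];print(n,m.sum(),np.nanmean(P,0).round(4),P[:,2].min().round(3),P[:,2].max().round(3));
    r=cv2.minAreaRect(P[:,:2].astype(np.float32));print('  rect',np.round(r[0],4),np.round(r[1],4),round(r[2],2))
rep('plate',roi&(abs(X[...,2]-.044)<.006)&(S<60))
rep('fence',roi&(V>195)&(S<40)&(vv<156)&(vv>138))
rep('orange',roi&(H<15)&(S>130)&(V>100)&(vv>203))
rep('brassL',roi&(H>12)&(H<32)&(S>90)&(uu<320)&(vv<170)); rep('brassR',roi&(H>12)&(H<32)&(S>90)&(uu>335)&(vv<165))
rep('blue',roi&(H>98)&(H<125)&(S>110))
rep('frame',roi&(X[...,2]>.066)&(vv>170)&(vv<206))
print((X[170:222:2,337]*1000).round(0).astype(int).tolist())
E
```

```text
[0.62144166 0.11038703 0.044711  ] [ 0.51299772 -0.04065665  0.06576818] [ 0.58206301 -0.04318749  0.10741718] [ 0.73562561 -0.0037589   0.06063301]
plate 6563 [ 0.6257 -0.0099  0.0445] 0.038 0.05
  rect [0.6224 0.008 ] [0.2876 0.3485] 7.65
fence 189 [ 0.7376 -0.0023  0.0576] nan nan
  rect [ 0.7386 -0.0017] [0.0191 0.1471] 7.46<stdin>:6: RuntimeWarning: Mean of empty slice
Traceback (most recent call last):
ValueError: zero-size array to reduction operation minimum which has no identity
```

```bash
python3 -m creep '[{"claw":-1,"dp":[0.03,0.04,0.03],"roll":-0.1},{"claw":-1,"dp":[0.02,0.055,0.02],"roll":-0.1},{"claw":-1,"dp":[0.02,0.058,0.01],"roll":-0.1},{"claw":-1,"dp":[0.02,0.058,0.0],"roll":0},{"claw":-1,"dp":[0.02,0.058,0.0],"roll":0}]'
python3 -m creep '[{"claw":-1,"dp":[0.02,0.058,0.0],"roll":0},{"claw":-1,"dp":[0.02,0.058,0.0],"roll":0},{"claw":-1,"dp":[0.02,0.058,0.0],"roll":0},{"claw":-1,"dp":[0.02,0.058,0.0],"roll":0},{"claw":-1,"dp":[0.0,0.0,0.0],"roll":0}]'
python3 - <<'E'
from h import *
im,d,X=cloud('wrist');save('w1.png',im);np.savez('w1.npz',im=im,X=X);o=manip.get_obs();print(o['position'],o['tool_rot'],o['wrist_force'],o['finger_gap'],o['time'])
E
```

```text
time: 0.72
position: [0.382, -0.2893, 0.2849]
tool_rot: [0.753, -0.658, -0.002, -0.001]
wrist_force: [1.4, -0.4, 0.1]
finger_gap: 0.0466
time: 1.35
position: [0.4623, -0.0475, 0.2847]
tool_rot: [0.756, -0.655, -0.002, -0.001]
wrist_force: [-0.8, -0.3, 0.3]
finger_gap: 0.0008
[ 0.46161157 -0.05031014  0.28450335] [ 7.54564747e-01 -6.56221751e-01 -2.19728892e-03 -4.76504819e-04] [ 0.97858543  0.61903318 -1.55631315] 0.000499057505767779 1.4
```

View pics/w1.png

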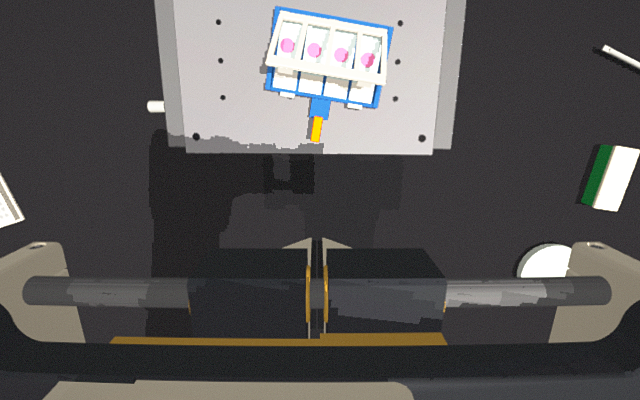

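Wrist view: blue carrier at (330,58), turned a few degrees clockwise relative to the stage. The frame is open, with its free-edge bar from (268,60) to (385,78). The fin is at (317,128).

```bash
cat >> h.py <<'E'
def carrier(im,X,zp=.044):
    hsv=cv2.cvtColor(im,cv2.COLOR_RGB2HSV);H,S,V=[hsv[...,i].astype(int) for i in range(3)]
    ok=np.isfinite(X[...,2])&(X[...,0]>.35)&(abs(X[...,1])<.2)
    b=ok&(H>98)&(H<125)&(S>110)&(X[...,2]>.046)&(X[...,2]<.063)
    P=X[b];r=cv2.minAreaRect(P[:,:2].astype(np.float32));print('blue',b.sum(),np.round(r[0],4),np.round(r[1],4),round(r[2],2),'zmax',np.percentile(P[:,2],90).round(4))
    o=ok&(H>5)&(H<28)&(S>130)&(V>90)&(X[...,2]>.05)&(X[...,2]<.085)&(X[...,0]>.42)
    P=X[o];z=np.percentile(P[:,2],80);T=P[P[:,2]>z-.004];print('fin',o.sum(),T.mean(0).round(4),'z',z.round(4),np.ptp(T[:,:2],axis=0).round(4))
    r=cv2.minAreaRect(T[:,:2].astype(np.float32));print('  finrect',np.round(r[0],4),np.round(r[1],4),round(r[2],2))
    w=ok&(S<60)&(V>120)&(X[...,2]>.046)&(X[...,2]<.15)
    return b,o,w
E
python3 - <<'E'
from h import *
f=np.load('w1.npz');im,X=f['im'],f['X'];b,o,w=carrier(im,X)
vv,uu=np.mgrid[:400,:640]
for u in (270,290,310,328,350,370,382):
    c=X[40:110,u]; k=np.nanargmax(c[:,2]);print(u,k+40,c[k].round(4), [(40+i,*(c[i]*1000).round(0)) for i in range(max(0,k-8),min(70,k+8),3)])
# edge line of blue lower side and plate
p=X[np.isfinite(X[...,2])&(abs(X[...,2]-.044)<.004)&(X[...,0]>.4)];print('plate z',p[:,2].mean())
E
```

```text
blue 1652 [ 0.5785 -0.043 ] [0.1275 0.1075] 88.36 zmax 0.0575
fin 218 [ 0.5136 -0.0415  0.0687] z 0.0694 [0.0273 0.0103]
  finrect [ 0.5137 -0.0415] [0.01   0.0272] 88.5
270 63 [0.5699 0.0094 0.1144] [(55, np.float64(578.0), np.float64(11.0), np.float64(107.0)), (58, np.float64(575.0), np.float64(11.0), np.float64(109.0)), (61, np.float64(572.0), np.float64(10.0), np.float64(113.0)), (64, np.float64(569.0), np.float64(9.0), np.float64(113.0)), (67, np.float64(572.0), np.float64(18.0), np.float64(57.0)), (70, np.float64(569.0), np.float64(17.0), np.float64(57.0))]
290 66 [ 0.5698 -0.0093  0.1146] [(58, np.float64(578.0), np.float64(-8.0), np.float64(107.0)), (61, np.float64(574.0), np.float64(-8.0), np.float64(111.0)), (64, np.float64(572.0), np.float64(-9.0), np.float64(112.0)), (67, np.float64(569.0), np.float64(-9.0), np.float64(112.0)), (70, np.float64(567.0), np.float64(-9.0), np.float64(111.0)), (73, np.float64(564.0), np.float64(-10.0), np.float64(109.0))]
310 69 [ 0.5697 -0.028   0.1144] [(61, np.float64(578.0), np.float64(-27.0), np.float64(106.0)), (64, np.float64(575.0), np
[... 1257 characters left out ...]
(110.0)), (79, np.float64(569.0), np.float64(-85.0), np.float64(113.0)), (82, np.float64(566.0), np.float64(-85.0), np.float64(114.0)), (85, np.float64(564.0), np.float64(-86.0), np.float64(111.0)), (88, np.float64(565.0), np.float64(-94.0), np.float64(57.0))]
382 83 [ 0.5669 -0.0964  0.1158] [(75, np.float64(575.0), np.float64(-96.0), np.float64(108.0)), (78, np.float64(572.0), np.float64(-96.0), np.float64(111.0)), (81, np.float64(569.0), np.float64(-96.0), np.float64(114.0)), (84, np.float64(566.0), np.float64(-97.0), np.float64(112.0)), (87, np.float64(570.0), np.float64(-110.0), np.float64(42.0)), (90, np.float64(566.0), np.float64(-110.0), np.float64(43.0))]
plate z 0.04284769704626448
```

```bash
python3 -m creep '[{"claw":-1,"dp":[0.036,0.002,-0.03],"roll":-0.06},{"claw":-1,"dp":[0.036,0.002,-0.03],"roll":-0.06},{"claw":-1,"dp":[0.036,0.002,-0.03],"roll":-0.05},{"claw":-1,"dp":[0,0,-0.03],"roll":0},{"claw":-1,"dp":[0,0,-0.01],"roll":0}]'
python3 -m creep '[{"claw":-1,"dp":[0.0,0.0,-0.01],"roll":0},{"claw":-1,"dp":[0.0,0.0,0.0],"roll":0}]'
```

```text
time: 2.02
position: [0.5714, -0.0541, 0.1507]
tool_rot: [-0.69, 0.724, -0.0, -0.001]
wrist_force: [0.2, 0.3, 0.8]
finger_gap: 0.0006
time: 2.28
position: [0.5708, -0.0561, 0.1407]
tool_rot: [-0.69, 0.724, -0.0, -0.002]
wrist_force: [-0.2, 0.3, 0.6]
finger_gap: 0.0008
```

```bash
python3 -m creep '[{"claw":-1,"dp":[0.0,0.012,-0.01],"roll":0.02},{"claw":-1,"dp":[0.0,0.0,-0.008],"roll":0},{"claw":-1,"dp":[-0.002,0.0,-0.008],"roll":0},{"claw":-1,"dp":[-0.002,0.0,-0.006],"roll":0},{"claw":-1,"dp":[-0.003,0,-0.006],"roll":0}]'
python3 -m creep '[{"claw":-1,"dp":[-0.003,0.0,-0.006],"roll":0},{"claw":-1,"dp":[-0.003,0.0,-0.006],"roll":0},{"claw":-1,"dp":[-0.003,0.0,-0.006],"roll":0}]'
```

```text
time: 2.9
position: [0.5643, -0.0429, 0.1029]
tool_rot: [-0.698, 0.717, -0.002, -0.001]
wrist_force: [-0.9, 0.1, 1.0]
finger_gap: 0.0007
time: 3.28
position: [0.5549, -0.043, 0.0837]
tool_rot: [-0.697, 0.717, -0.002, -0.0]
wrist_force: [0.5, -0.1, 0.3]
finger_gap: 0.0003
```

```bash
python3 -m creep '[{"claw":-1,"dp":[-0.001,0.0,-0.005],"roll":0},{"claw":-1,"dp":[-0.001,0.0,-0.005],"roll":0}]'
python3 -m creep '[{"claw":-1,"dp":[0,0.0,-0.004],"roll":0},{"claw":-1,"dp":[0,0.0,-0.004],"roll":0}]'
python3 - <<'E'
from h import *
im,d,X=cloud('wrist');save('w2.png',im);print(manip.get_obs()['wrist_force'])
E
```

```text
time: 3.52
position: [0.5526, -0.0431, 0.0729]
tool_rot: [-0.697, 0.717, -0.002, -0.0]
wrist_force: [-0.4, 0.3, 0.1]
finger_gap: 0.0004
time: 3.78
position: [0.5522, -0.0431, 0.0645]
tool_rot: [-0.697, 0.717, -0.002, -0.001]
wrist_force: [-0.0, -0.1, 0.7]
finger_gap: 0.0001
[-0.62618942 -0.17847074 -0.97132036]
```

View pics/w2.png

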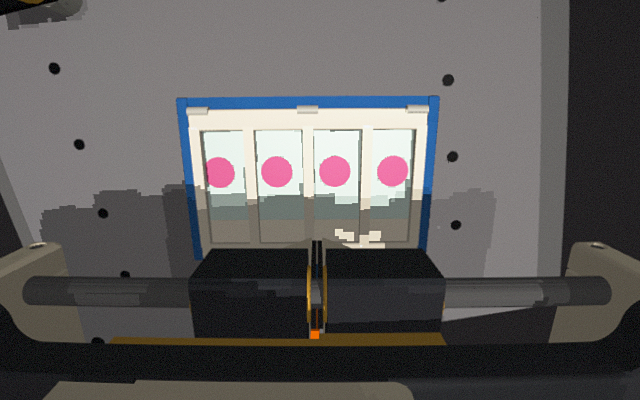

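The frame is almost flat and lies evenly within the blue body at (310,180). No clip resistance yet, so I'll keep pressing.

```bash
for i in 1; do python3 -m creep '[{"claw":-1,"dp":[0,0.0,-0.003],"roll":0}]'; done
python3 -m creep '[{"claw":-1,"dp":[0,0.0,-0.003],"roll":0}]'
python3 -m creep '[{"claw":-1,"dp":[0,0.0,-0.003],"roll":0}]'
python3 -m creep '[{"claw":-1,"dp":[0,0.0,-0.003],"roll":0}]'
```

```text
time: 3.95
position: [0.5525, -0.0431, 0.0615]
tool_rot: [-0.697, 0.717, -0.002, -0.0]
wrist_force: [-7.0, -0.8, 28.2]
finger_gap: 0.0003
time: 4.08
position: [0.5526, -0.0432, 0.0606]
tool_rot: [-0.697, 0.717, -0.002, -0.001]
wrist_force: [-15.8, 0.3, 46.8]
finger_gap: 0.0005
time: 4.2
position: [0.5527, -0.0432, 0.0605]
tool_rot: [-0.697, 0.717, -0.003, -0.0]
wrist_force: [-16.4, -0.2, 46.6]
finger_gap: 0.0003
time: 4.32
position: [0.5526, -0.0432, 0.0607]
tool_rot: [-0.697, 0.717, -0.003, -0.0]
wrist_force: [-16.3, 0.7, 43.4]
finger_gap: 0.0004
```

```bash
python3 -m creep '[{"claw":-1,"dp":[0,0.0,0.01],"roll":0},{"claw":-1,"dp":[0,0.0,0.04],"roll":0},{"claw":-1,"dp":[0,0.0,0.05],"roll":0},{"claw":-1,"dp":[0,0.0,0.06],"roll":0.08},{"claw":1,"dp":[0,0.0,0.05],"roll":0.08}]'
python3 -m creep '[{"claw":0,"dp":[0,0,0.02],"roll":0},{"claw":0,"dp":[0,0,0],"roll":0},{"claw":0,"dp":[0,0,0],"roll":0}]'
python3 - <<'E'
from h import *
im,d,X=cloud('wrist');save('w3.png',im);np.savez('w3.npz',im=im,X=X);carrier(im,X)
E
```

```text
time: 4.95
position: [0.5506, -0.0432, 0.2744]
tool_rot: [0.754, -0.657, 0.002, 0.002]
wrist_force: [1.2, -0.0, 0.5]
finger_gap: 0.0068
time: 5.32
position: [0.5524, -0.0433, 0.2981]
tool_rot: [0.754, -0.657, 0.005, -0.0]
wrist_force: [0.1, 0.4, -0.7]
finger_gap: 0.0357
blue 1202 [ 0.579  -0.0396] [0.1277 0.1072] 89.07 zmax 0.0579
fin 322 [ 0.5733 -0.024   0.0703] z 0.0709 [0.2091 0.1771]
  finrect [0.6248 0.0117] [0.1644 0.217 ] 75.84
```

View pics/w3.png

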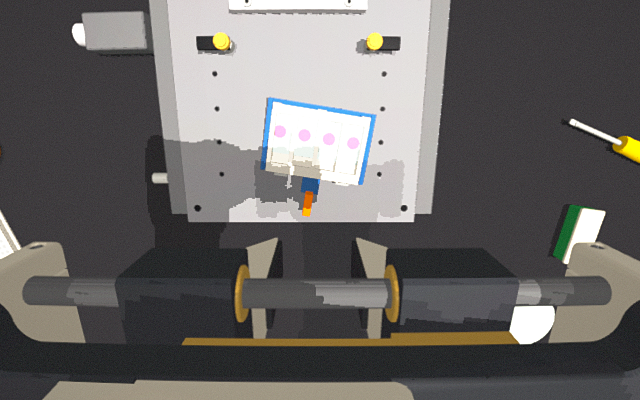

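The cover looks shut. The fence is at (298,5), the brass screws at (221,41) and (375,41), and the carrier at (318,140) with the fin at (308,200).

```bash
cat >> h.py <<'E'
def pose(im,X):
    hsv=cv2.cvtColor(im,cv2.COLOR_RGB2HSV);H,S,V=[hsv[...,i].astype(int) for i in range(3)]
    vv,uu=np.mgrid[:400,:640]
    ok=np.isfinite(X[...,2])&(vv<235)
    out={}
    def pts(m): return X[m]
    br=ok&(H>20)&(H<33)&(S>130)&(X[...,2]>.06)&(X[...,2]<.09)&(X[...,0]>.6)
    n,l,st,c=cv2.connectedComponentsWithStats(br.astype(np.uint8))
    B=[]
    for i in range(1,n):
        if st[i,4]>40:
            P=X[l==i];B.append(((P.max(0)+P.min(0))/2)[:2]);print('brass',st[i,4],B[-1].round(4),P[:,2].mean().round(3))
    B=sorted(B,key=lambda p:-p[1]);dv=B[0]-B[-1];yaw=np.arctan2(-dv[0],dv[1]);mid=(B[0]+B[-1])/2
    print('spacing',np.linalg.norm(dv),'yaw',yaw);ex=np.array([np.cos(yaw),np.sin(yaw)]);ey=np.array([-ex[1],ex[0]])
    fc=mid+.035*ex;print('fence face centre from posts',fc.round(4))
    f=ok&(abs(X[...,2]-.060)<.004)&(S<60)&(X[...,0]>.69)
    if f.sum()>50:
        r=cv2.minAreaRect(X[f][:,:2].astype(np.float32));print('fence rect',np.round(r[0],4),np.round(r[1],4),round(r[2],2),'z',X[f][:,2].mean())
    o=ok&(((H<25)&(S>130)&(V>80)))&(X[...,2]>.05)&(X[...,2]<.08)&(X[...,0]<.68)
    n,l,st,c=cv2.connectedComponentsWithStats(o.astype(np.uint8));k=1+np.argmax(st[1:,4]);P=X[l==k];T=P[P[:,2]>np.percentile(P[:,2],80)-.005]
    r=cv2.minAreaRect(T[:,:2].astype(np.float32));fin=np.array(r[0]);print('fin',len(T),fin.round(4),np.round(r[1],4),round(r[2],2),T[:,2].mean().round(4))
    b=ok&(H>98)&(H<125)&(S>110)&(X[...,2]>.046)&(X[...,2]<.064)
    h=cv2.convexHull(np.argwhere(b)[:,::-1].astype(np.int32))
    r=cv2.minAreaRect(X[b][:,:2].astype(np.float32));a=r[2];a=(a+45)%90-45;print('blue rect',np.round(r[0],4),np.round(r[1],4),'yaw deg',round(a,2),'=',round(np.radians(a),4))
    cy=np.radians(a);org=fin+.076*np.array([np.cos(cy),np.sin(cy)])
    print('carrier origin',org.round(4),'in fence frame x,y',((org-fc)@ex).round(4),((org-fc)@ey).round(4),'dyaw',(cy-yaw).round(4))
    print('fin in fence frame',((fin-fc)@ex).round(4),((fin-fc)@ey).round(4))
    q=manip.get_obs()['tool_rot'];print('tool x yaw',2*np.arctan2(q[1],q[0]))
    e=org+np.array([[-.037*np.cos(cy)-s*np.sin(cy),-.037*np.sin(cy)+s*np.cos(cy)] for s in(-.045,-.02,0,.02,.045)])
    for p in e:
        m=ok&(np.hypot(X[...,0]-p[0],X[...,1]-p[1])<.003);print('edge z',np.median(X[m][:,2]).round(4),end=' ')
    print()
E
python3 - <<'E'
from h import *
f=np.load('w3.npz');pose(f['im'],f['X'])
E
```

```text
brass 199 [0.6843 0.0787] 0.076
brass 199 [ 0.7063 -0.0864] 0.076
spacing 0.16648147619990325 yaw 0.13275207790855673
fence face centre from posts [0.73   0.0008]
fence rect [ 0.7201 -0.0199] [0.0516 0.1889] 3.81 z 0.05911496864710578
fin 180 [ 0.5147 -0.0383] [0.01   0.0276] 88.71 0.0688
blue rect [ 0.579  -0.0396] [0.1277 0.1072] yaw deg -0.93 = -0.0162
carrier origin [ 0.5907 -0.0395] in fence frame x,y -0.1434 -0.0215 dyaw -0.149
fin in fence frame -0.2186 -0.0102
tool x yaw -1.4335061740664805
edge z 0.0615 edge z 0.0616 edge z 0.0612 edge z 0.0616 edge z 0.0612
```

```bash
python3 -m creep '[{"claw":0,"dp":[-0.02,0.002,-0.04],"roll":-0.08},{"claw":0,"dp":[-0.018,0.003,-0.055],"roll":-0.073},{"claw":0,"dp":[0,0,-0.05],"roll":0},{"claw":0,"dp":[0,0,-0.045],"roll":0},{"claw":0,"dp":[0,0,0],"roll":0}]'
```

```text
time: 6.0
position: [0.5089, -0.0381, 0.098]
tool_rot: [-0.7, 0.714, -0.002, -0.003]
wrist_force: [-0.3, -0.7, 0.2]
finger_gap: 0.0459
```

```bash
python3 -m creep '[{"claw":0,"dp":[0.003,0,-0.02],"roll":0},{"claw":0,"dp":[0.002,0,-0.018],"roll":0},{"claw":0,"dp":[0,0,-0.007],"roll":0},{"claw":0,"dp":[0,0,0],"roll":0}]'
python3 -m creep '[{"claw":-1,"dp":[0,0,0],"roll":0},{"claw":-1,"dp":[0,0,0],"roll":0},{"claw":-1,"dp":[0,0,0],"roll":0},{"claw":-1,"dp":[0,0,0],"roll":0}]'
```

```text
time: 6.5
position: [0.5164, -0.038, 0.0547]
tool_rot: [-0.7, 0.714, -0.003, -0.001]
wrist_force: [-0.7, 0.0, 0.9]
finger_gap: 0.0457
time: 7.0
position: [0.5176, -0.038, 0.0567]
tool_rot: [-0.7, 0.715, -0.004, -0.0]
wrist_force: [-0.4, -0.4, -0.4]
finger_gap: 0.0105
```

```bash
python3 -m creep '[{"claw":-1,"dp":[0.006,0.003,0],"roll":0.03},{"claw":-1,"dp":[0.006,0.003,0],"roll":0.04},{"claw":-1,"dp":[0.006,0.003,0],"roll":0.04},{"claw":-1,"dp":[0.006,0.003,0],"roll":0.03},{"claw":-1,"dp":[0.003,0.002,0],"roll":0.01}]'
python3 - <<'E'
from h import *
im,d,X=cloud('wrist');save('w4.png',im);np.savez('w4.npz',im=im,X=X)
im2,d2,X2=cloud('top');np.savez('top1.npz',im=im2,X=X2)
print(manip.get_obs()['position'],manip.get_obs()['wrist_force']);
pose(im,X)
E
```

```text
time: 7.62
position: [0.5462, -0.0235, 0.0567]
tool_rot: [0.755, -0.656, 0.004, 0.0]
wrist_force: [-1.3, -0.6, 2.6]
finger_gap: 0.0097
[ 0.54647095 -0.02320711  0.05669774] [ 1.62652661  0.5590817  -0.75721927]Traceback (most recent call last):
  File "<stdin>", line 5, in <module>
  File "h.py", line 34, in pose
    B=sorted(B,key=lambda p:-p[1]);dv=B[0]-B[-1];yaw=np.arctan2(-dv[0],dv[1]);mid=(B[0]+B[-1])/2
                                      ~^^^
IndexError: list index out of range
```

View pics/w4.png

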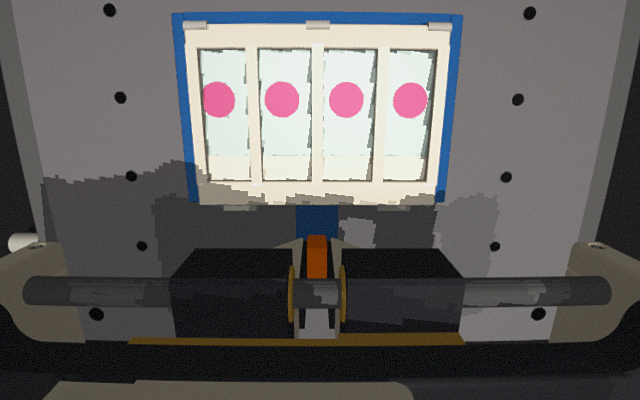

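Wrist view: the carrier is now parallel to the stage. Its top edge runs from (173,14) to (462,16). The hole pairs at (120,97)/(517,99) and (131,176)/(506,177) have a mid column of about 318, and the fin is at 317.

```bash
cat >> h.py <<'E'
def fine(im,X,rows=230):
    "carrier relative to the hole pattern of the stage (wrist view)"
    m=manip.camera_model('wrist');K=np.array(m["camera_matrix"]);D=np.array(m["dist_coeffs"]);R=np.array(m["R"]);t=np.array(m["t"])
    def ray(uv,z):
        p=cv2.undistortPoints(np.array(uv,float).reshape(-1,1,2),K,D).reshape(-1,2);d=np.c_[p,np.ones(len(p))]@R;c=-R.T@t
        return (c+d*((z-c[2])/d[:,2])[:,None])[:,:2]
    g=cv2.cvtColor(im,cv2.COLOR_RGB2GRAY);bh=((g<60)*255).astype(np.uint8);bh[rows:]=0
    n,l,st,c=cv2.connectedComponentsWithStats(bh)
    hol=[c[i] for i in range(1,n) if 50<st[i,4]<200 and 8<st[i,2]<20 and 7<st[i,3]<18 and st[i,1]>0]
    W=ray(hol,.044);uv=np.array(hol);print('holes',uv.round(1).tolist(),W.round(4).tolist())
    pr=[(i,j) for i in range(len(W)) for j in range(len(W)) if uv[i,0]<uv[j,0]-150 and abs(uv[i,1]-uv[j,1])<6]
    dv=np.mean([W[i]-W[j] for i,j in pr],0);mid=np.mean([(W[i]+W[j])/2 for i,j in pr],0)
    yaw=np.arctan2(-dv[0],dv[1]);ey=np.array([-np.sin(yaw),np.cos(yaw)]);ex=np.array([ey[1],-ey[0]])
    hsv=cv2.cvtColor(im,cv2.COLOR_RGB2HSV);b=(hsv[...,0]>98)&(hsv[...,0]<125)&(hsv[...,1]>110)
    b[rows:]=False
    L,Rr=[],[]
    ys=np.nonzero(b.sum(1)>0)[0]
    for v in range(ys[0]+8,min(rows-40,ys[0]+160)):
        u=np.nonzero(b[v])[0]
        if len(u)and u[-1]-u[0]>150: L.append((u[0]-.5,v));Rr.append((u[-1]+.5,v))
    L,Rr=ray(L,.058),ray(Rr,.058)
    fx=lambda P:np.polyfit((P-mid)@ex,(P-mid)@ey,1)
    a,c2=fx(L),fx(Rr);print('stage yaw',yaw.round(4),'pairs',len(pr),'side slopes',a[0].round(4),c2[0].round(4))
    T=[]
    u0,u1=np.nonzero(b[ys[0]+8])[0][[0,-1]]
    for u in range(u0+15,u1-15,3):
        k=np.nonzero(b[:,u])[0]
        if len(k): T.append((u,k[0]-.5))
    T=ray(T,.058);s=np.polyfit((T-mid)@ey,(T-mid)@ex,1);print('front edge dyaw',(-s[0]).round(4))
    xs=((L-mid)@ex).mean();print('width',(np.polyval(a,xs)-np.polyval(c2,xs)).round(4),'carrier y on stage axis',((np.polyval(a,xs)+np.polyval(c2,xs))/2).round(4))
    q=manip.get_obs();print('tool xyaw+pi/2',2*np.arctan2(q['tool_rot'][1],q['tool_rot'][0])+np.pi/2,'TCP y',((q['position'][:2]-mid)@ey).round(4))
    return mid,ex
E
python3 - <<'E'
from h import *
f=np.load('w4.npz');fine(f['im'],f['X'])
f=np.load('top1.npz');im,X=f['im'],f['X'];hsv=cv2.cvtColor(im,cv2.COLOR_RGB2HSV);S,V=hsv[...,1],hsv[...,2]
vv,uu=np.mgrid[:400,:640];m=(uu>290)&(uu<360)&(vv>138)&(vv<156)&(V>195)&(S<40)
print(X[m&np.isfinite(X[...,2])].mean(0))
E
```

```text
holes [[109.1, 9.8], [529.3, 12.9], [120.1, 97.3], [517.5, 99.3], [131.0, 176.0], [506.0, 176.7], [439.7, 196.0]] [[0.6525, 0.0908], [0.6794, -0.1068], [0.613, 0.0854], [0.6398, -0.1122], [0.5734, 0.08], [0.6005, -0.1175], [0.5851, -0.0843]]
stage yaw 0.1353 pairs 3 side slopes 0.0098 0.0333
front edge dyaw 0.106
width 0.1276 carrier y on stage axis 0.0017
tool xyaw+pi/2 0.13896775046361265 TCP y 0.0011
[ 0.73767187 -0.00259661  0.05790942]
```

```bash
python3 -m creep '[{"claw":-1,"dp":[0.011,0.0012,0],"roll":0},{"claw":-1,"dp":[0.011,0.0012,0],"roll":0},{"claw":-1,"dp":[0.011,0.0012,0],"roll":-0.005},{"claw":-1,"dp":[0.011,0.0012,0],"roll":-0.005},{"claw":-1,"dp":[0.008,0.001,0],"roll":0}]'
python3 - <<'E'
from h import *
im,d,X=cloud('wrist');save('w5.png',im);np.savez('w5.npz',im=im,X=X)
o=manip.get_obs();print(o['position'],o['wrist_force'])
mid,ex=fine(im,X)
E
```

```text
time: 8.35
position: [0.6004, -0.017, 0.0567]
tool_rot: [0.751, -0.661, 0.004, 0.001]
wrist_force: [-2.2, -0.3, 4.2]
finger_gap: 0.0098
[ 0.6015123  -0.01677314  0.05678368] [ 2.41934177  0.87416233 -2.3579695 ]
holes [[510.6, 126.0], [121.0, 129.0], [439.2, 196.2], [499.8, 200.8], [132.8, 204.1]] [[0.6805, -0.1068], [0.6536, 0.0909], [0.6393, -0.0781], [0.641, -0.1121], [0.6141, 0.0855]]
stage yaw 0.1356 pairs 2 side slopes 0.4039 -0.3502
front edge dyaw -0.0092
width 0.1462 carrier y on stage axis 0.0015
tool xyaw+pi/2 0.1278115060230376 TCP y 0.0001
```

View pics/w5.png

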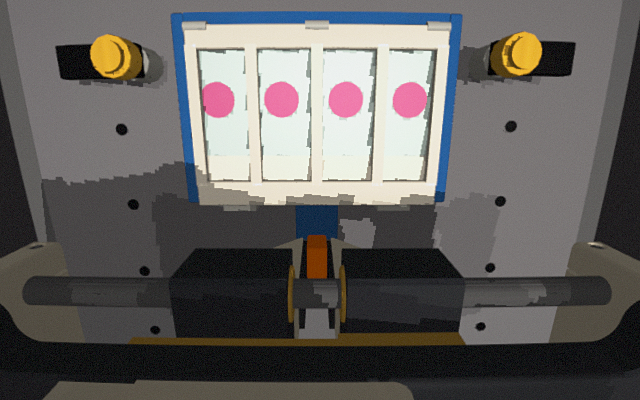

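Centred between the posts at (117,57) and (522,54) and square. Now creeping to contact.

```bash
python3 -m creep '[{"claw":-1,"dp":[0.002,0.0003,0],"roll":0.004},{"claw":-1,"dp":[0.002,0.0003,0],"roll":0.004},{"claw":-1,"dp":[0.002,0.0003,0],"roll":0}]'
for i in 1; do python3 -m creep '[{"claw":-1,"dp":[0.001,0.0001,0],"roll":0},{"claw":-1,"dp":[0.001,0.0001,0],"roll":0}]'; done
python3 -m creep '[{"claw":-1,"dp":[0.001,0.0001,0],"roll":0}]'
python3 -m creep '[{"claw":-1,"dp":[0.0007,0.0001,0],"roll":0}]'
```

```text
time: 8.78
position: [0.6073, -0.0161, 0.0567]
tool_rot: [0.754, -0.657, 0.004, 0.001]
wrist_force: [-1.4, -0.6, 2.4]
finger_gap: 0.0094
time: 9.02
position: [0.6091, -0.0159, 0.0567]
tool_rot: [0.754, -0.657, 0.004, 0.001]
wrist_force: [-2.2, -0.3, 1.9]
finger_gap: 0.0096
time: 9.15
position: [0.6101, -0.0158, 0.0567]
tool_rot: [0.754, -0.657, 0.004, 0.001]
wrist_force: [-2.3, -0.8, 1.9]
finger_gap: 0.0097
time: 9.28
position: [0.6108, -0.0157, 0.0567]
tool_rot: [0.754, -0.657, 0.004, 0.001]
wrist_force: [-1.6, -0.6, 2.0]
finger_gap: 0.0094
```

```bash
python3 -m creep '[{"claw":-1,"dp":[0.0008,0.0001,0],"roll":0},{"claw":-1,"dp":[0.0008,0.0001,0],"roll":0}]'
python3 -m creep '[{"claw":-1,"dp":[0.0007,0.0001,0],"roll":0}]'
python3 -m creep '[{"claw":-1,"dp":[0.0007,0.0001,0],"roll":0}]'
python3 -m creep '[{"claw":-1,"dp":[0.0007,0.0001,0],"roll":0}]'
python3 -m creep '[{"claw":-1,"dp":[0.0006,0.0001,0],"roll":0}]'
```

```text
time: 9.52
position: [0.6125, -0.0154, 0.0567]
tool_rot: [0.754, -0.657, 0.004, 0.001]
wrist_force: [-2.2, 0.6, 2.0]
finger_gap: 0.01
time: 9.65
position: [0.6132, -0.0153, 0.0567]
tool_rot: [0.754, -0.657, 0.004, 0.001]
wrist_force: [-2.7, -0.1, 3.2]
finger_gap: 0.0101
time: 9.78
position: [0.614, -0.0152, 0.0567]
tool_rot: [0.754, -0.657, 0.004, 0.001]
wrist_force: [-2.5, 0.1, 2.8]
finger_gap: 0.0097
time: 9.9
position: [0.6148, -0.0151, 0.0567]
tool_rot: [0.754, -0.657, 0.004, 0.001]
wrist_force: [-1.8, -0.0, 2.7]
finger_gap: 0.0093
time: 10.02
position: [0.6154, -0.015, 0.0567]
tool_rot: [0.754, -0.657, 0.004, 0.001]
wrist_force: [-1.8, -0.6, 2.9]
finger_gap: 0.0096
```

```bash
python3 -m creep '[{"claw":-1,"dp":[0.0006,0.0001,0],"roll":0}]'
python3 -m creep '[{"claw":-1,"dp":[0.0006,0.0001,0],"roll":0}]'
python3 -m creep '[{"claw":-1,"dp":[0.0006,0.0001,0],"roll":0}]'
python3 -m creep '[{"claw":-1,"dp":[0.0006,0.0001,0],"roll":0}]'
python3 -m creep '[{"claw":-1,"dp":[0.0006,0.0001,0],"roll":0}]'
```

```text
time: 10.15
position: [0.6158, -0.015, 0.0567]
tool_rot: [0.754, -0.657, 0.004, 0.001]
wrist_force: [-4.2, -0.4, 5.3]
finger_gap: 0.0096
time: 10.28
position: [0.6158, -0.015, 0.0567]
tool_rot: [0.754, -0.657, 0.003, 0.001]
wrist_force: [-5.5, -0.8, 5.4]
finger_gap: 0.0096
time: 10.4
position: [0.6158, -0.015, 0.0567]
tool_rot: [0.754, -0.657, 0.003, 0.002]
wrist_force: [-5.5, -1.2, 5.7]
finger_gap: 0.0096
time: 10.52
position: [0.6158, -0.015, 0.0567]
tool_rot: [0.754, -0.657, 0.003, 0.002]
wrist_force: [-5.0, -0.7, 5.6]
finger_gap: 0.0098
time: 10.65
position: [0.6158, -0.015, 0.0567]
tool_rot: [0.754, -0.657, 0.002, 0.003]
wrist_force: [-4.5, -0.8, 5.6]
finger_gap: 0.0095
```

```bash
python3 -m creep '[{"claw":-1,"dp":[0.0009,0.0001,0],"roll":0}]'
python3 -m creep '[{"claw":-1,"dp":[0.0012,0.0002,0],"roll":0}]'
python3 -m creep '[{"claw":-1,"dp":[0.0013,0.0002,0],"roll":0},{"claw":-1,"dp":[0.0013,0.0002,0],"roll":0},{"claw":-1,"dp":[0.0013,0.0002,0],"roll":0}]'
```

```text
time: 10.78
position: [0.6158, -0.015, 0.0567]
tool_rot: [0.754, -0.657, 0.002, 0.003]
wrist_force: [-6.2, -0.4, 7.2]
finger_gap: 0.0095
time: 10.9
position: [0.6158, -0.0149, 0.0567]
tool_rot: [0.754, -0.657, 0.001, 0.004]
wrist_force: [-8.5, -0.9, 8.5]
finger_gap: 0.0094
time: 11.28
position: [0.6158, -0.015, 0.0567]
tool_rot: [0.753, -0.658, -0.001, 0.007]
wrist_force: [-8.0, -0.9, 6.9]
finger_gap: 0.0099
```

```bash
python3 -m creep '[{"claw":-1,"dp":[0.0018,0.0002,0],"roll":0}]'
python3 - <<'E'
from h import *
F=[]
for i in range(10):
    im,d,X=cloud('wrist');F.append(manip.get_obs()['wrist_force'])
print(np.round(F,1).tolist());save('w6.png',im);np.savez('w6.npz',im=im,X=X)
o=manip.get_obs();print(o['position'],o['tool_rot'],o['time']);fine(im,X)
E
```

```text
time: 11.4
position: [0.6158, -0.0149, 0.0567]
tool_rot: [0.753, -0.658, -0.002, 0.009]
wrist_force: [-9.6, -0.7, 9.0]
finger_gap: 0.0094
[[-9.6, -0.7, 9.7], [-9.6, -0.9, 10.3], [-10.4, -0.4, 9.7], [-9.2, -0.4, 9.0], [-9.2, -1.0, 9.0], [-9.8, -0.3, 9.9], [-8.9, -0.9, 9.0], [-9.4, -0.9, 10.2], [-9.6, 0.4, 9.1], [-8.8, -0.9, 8.8]]
[ 0.61577243 -0.01495291  0.05667285] [ 0.75338476 -0.65751969 -0.00236903  0.00858182] 11.9
holes [[125.2, 158.1], [508.0, 157.4]] [[0.6522, 0.0904], [0.6794, -0.107]]
stage yaw 0.1369 pairs 1 side slopes -0.063 0.0412
front edge dyaw -0.0005
width 0.144 carrier y on stage axis 0.0021
tool xyaw+pi/2 0.135683110299875 TCP y 0.0002
```

View pics/w6.png

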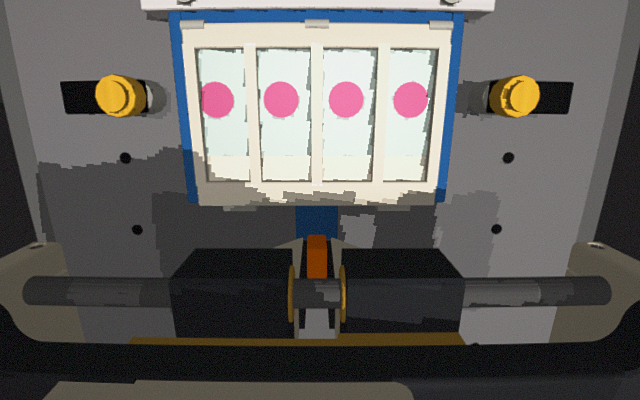

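The carrier is flush on the fence at (318,5), centred and square. Before finishing, a tilt check from depth.

```bash
python3 - <<'E'
from h import *
from scipy.spatial.transform import Rotation as Ro
q=manip.get_obs()['tool_rot'];print('tool z',Ro.from_quat(q).as_matrix()[:,2])
for n in('w4','w5','w6'):
    f=np.load(n+'.npz');X=f['X'];vv,uu=np.mgrid[:400,:640]
    fin=np.isfinite(X[...,2])
    for nm,m in(('frame',fin&(abs(X[...,2]-.0615)<.0035)&(uu>190)&(uu<445)&(vv>25)&(vv<205)),('plate',fin&(abs(X[...,2]-.043)<.003)&(vv>20)&(vv<235)&((uu<160)&(uu>60)|(uu>480)&(uu<560)))):
        P=X[m];A=np.c_[P[:,:2]-P[:,:2].mean(0),np.ones(len(P))];print(n,nm,m.sum(),np.linalg.lstsq(A,P[:,2],rcond=None)[0].round(4))
E
```

```text
tool z [-0.01485501 -0.00981545 -0.99984148]
w4 frame 20055 [0.0023 0.0001 0.0615]
w4 plate 37927 [ 0.0011 -0.0005  0.0432]
w5 frame 20130 [0.0033 0.0002 0.0616]
w5 plate 31206 [ 0.0019 -0.0004  0.0433]
w6 frame 19668 [ 0.0012 -0.0002  0.0615]
w6 plate 31631 [ 0.0006 -0.0007  0.0431]
```

Flat to within 0.002 rad and shut. One slightly firmer push, then hold it for over 1 s on a single target.

```bash
python3 -m creep '[{"claw":-1,"dp":[0.002,0.0003,0.0002],"roll":0}]'
python3 - <<'E'
from h import *
F=[]
for i in range(26):
    manip.snapshot('wrist');F.append(manip.get_obs()['wrist_force'])
F=np.array(F);print(F.mean(0).round(2),F.min(0).round(1),F.max(0).round(1),F[:3].round(1).tolist(),F[-3:].round(1).tolist())
E
```

```text
time: 12.02
position: [0.6158, -0.0149, 0.0567]
tool_rot: [0.753, -0.658, -0.004, 0.01]
wrist_force: [-9.4, -1.0, 7.3]
finger_gap: 0.0094
[-9.51 -0.82  8.44] [-10.3  -1.9   7.5] [-8.8  0.7  9.2] [[-9.6, -0.1, 9.2], [-10.1, -1.0, 8.4], [-9.4, -1.6, 8.6]] [[-9.5, -0.9, 8.9], [-9.8, -1.0, 7.8], [-9.3, -1.6, 8.6]]
```

```bash
python3 -c "
from cell import manip
print(manip.hand_in());o=manip.get_obs();print(o['time'],o['position'],o['wrist_force'])"
```

```text
the job is handed in; nothing more can be done
None
the job is handed in; nothing more can be done
```

The frame is pressed shut and the carrier is against the fence. The job was handed in at about 13.4 s with the gripper still holding the fin and pushing.

I pressed the frame at its free edge until it bottomed, lifted the hand off, then gripped the fin. The carrier was turned square, slid between the posts and pushed onto the fence.

- **Frame:** it measured flat and shut with the hand off, at an even 18.5 mm above the plate. The clip snap itself was not felt. The force went straight to about 47 N as the frame bottomed, well above the 5 to 8 N the clips need.
- **Position:** the front edge is square to the stage within about 0.01 rad. The carrier is centred within about 2 mm and its tilt is about 0.002 rad.
- **Push:** the wrist read a steady 9.5 N towards the fence for 1.3 s. About 8.5 N also acts downwards, so friction takes some of the push. I estimate 7 to 9.5 N at the fence, which I could not measure directly. One last, slightly larger nudge did not raise the push.
- **Disagreements:** the top and wrist cameras differed by about 4 mm on the fence's middle. I used the wrist view, which agreed with the clamp posts and the stage holes. The carrier's side-edge fit was spoiled near the posts, so the squareness figure rests on the front edge.
- **Other things on the bench:** I kept clear of them but did not re-measure their positions at the end.

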